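# Close up the cutting-template case

### The job

Put the cutting templates away: push the case's upright hold-down flap all the way down so that it lies flat over the templates, and only then swing the open lid fully shut over it, without slamming it. Just push with the fingers: pick nothing up, leave the tools lying in the case, and leave everything else on the bench where it stands.

Things in the scene. Friction and masses are not known exactly. Their poses are not given: they have to be found in the camera images.
- case: template case: plywood box fixed to the bench, 250 (its x) x 190 (its y) x 70 mm high, walls 8 mm, its +y to the robot's right (yaw pi, up to 0.54 rad either way). Origin: centre of its underside, z up. Lid hinged on its +y rim. A divider at y = -55 mm parts a wide bay (+y) with a stack of flat egg-shaped templates, top 36 mm above the bench, from a 29 mm wide bay (-y) with two marking tools.
- flap (a joint): hold-down flap, rad: 0 = flat over the templates (stop), 1.57 = upright, stop at 1.7. Wooden plate 210 (along case x) x 110 x 6 mm hinged on the divider; folds down towards case +y. At 0 its upper face is 52.5 mm above the bench, below the rim; nothing is in its way. Stiff hinge: stays where left; takes 1 to 2 N at its edge to turn, all the way down.
- flap_hinge (a point): middle of the flap's hinge axis, fixed on the case at (0, -55, 46.5) mm in its frame. At angle 0 this axis is at the flap's underside; the 6 mm thickness lies above it (on the flap's -y side when upright).
- flap_edge (a point): middle of the flap's free edge, 110 mm from the hinge axis, on the face that is the underside when flat.
- lid (a joint): lid, rad: 0 = fully shut on the rim (stop), 1.57 = upright, starts leaning back past that, stop at 1.95. Plywood board 250 (along case x) x 190 x 9 mm hinged on the case's +y rim; swings shut towards case -y. Shut, its upper face is 79.5 mm above the bench. Stiff hinge: stays where left; takes 1 to 4 N at its edge to turn, all the way down.
- lid_hinge (a point): middle of the lid's hinge axis, fixed on the case at (0, 95, 70.5) mm in its frame. When the lid is shut this axis is at its underside; the 9 mm thickness lies above it (on the +y, outer side when upright).
- lid_edge (a point): middle of the lid's free edge, 190 mm from the hinge axis, on the lid's outer face (the top face when shut).
- awl: awl lying loose along the case's x in its narrow bay: wooden handle 75 x 18 x 18 mm and a 45 mm steel point. Origin on its underside. To be left there.
- chalk: white chalk block 50 x 16 x 14 mm, loose in the narrow bay of the case. Origin at the centre of its underside. To be left there.
- tin: plain steel tin, 70 mm across, 90 mm high, standing loose near the case; origin at the centre of its underside. Bystander.
- weight: dark steel pattern weight with a knob, 64 mm across, 66 mm high, standing loose near the case; origin at the centre of its underside. Bystander.
- tape: roll of white tape lying flat, 90 mm across, 24 mm high, loose near the case; origin at the centre of its underside. Bystander.
- cup: black plastic cup, 72 mm across, 85 mm high, standing loose near the case; origin at the centre of its underside. Bystander.
- mallet: hammer lying loose on the bench to the robot's right of the case; origin on its underside near the middle. Bystander.
There are look-alikes about, which are no part of the job. There is more than one size of the awl; the job needs the middle-sized.

How it is judged (in metres and radians):
On the way, in this order (a step that is already met when the one before it is completed fails the run):
1. the flap is folded down flat over the templates (value of joint flap below 0.1 rad), for 0.2 s.
2. the lid is fully shut over the folded flap (value of joint lid below 0.03 rad and value of joint flap below 0.1 rad), for 0.2 s.
At the end, for the whole second after the job is handed in: The flap lies flat (below 0.1 rad), the lid is fully shut (below 0.03 rad) and at rest, the awl and the chalk lie in the case (origin below 30 mm), and tin, weight, tape roll, cup and hammer are within 30 mm of where they stood (all of step 2 and velocity of joint lid between -0.05 and 0.05 rad/s and distance of each of tin, weight, tape, cup, mallet from where it was at the start of the episode below 0.03 m and z of each of awl, chalk in the frame of case below 0.03 m); the robot touches nothing.
It fails at once if the lid is swung in (below 1.2 rad) before the flap is down (0.1 rad) (value of joint lid below 1.2 rad and value of joint flap above 0.1 rad).
It fails at once if the lid is slammed (closing faster than 3 rad/s) (velocity of joint lid below -3 rad/s).
It fails at once if the awl or the chalk is lifted in the case (origin more than 30 mm above the case's underside) (z of any of awl, chalk in the frame of case above 0.03 m).
It fails at once if the tin, weight, tape roll, cup or hammer is lifted or moved by more than 30 mm (distance of any of tin, weight, tape, cup, mallet from where it was at the start of the episode above 0.03 m).
It also fails if it takes over 50 s, if anything falls off the work surface, if the arm or the gripper's body presses on something with over 40 N, if the wrist force passes 120 N, or if a joint passes its speed limit or range.

### The arm

A 6-joint arm with a two-finger parallel gripper is mounted at the origin on the work surface. World frame = base frame: x ahead of the robot, y to its left, z up, the work surface at z = 0. Lengths are in mm, angles in rad, forces in N, time in s.
With the tool pointing down it reaches from about 350 to 775 mm from the base axis. Payload 5.5 kg.
Tool frame: the origin (TCP) lies at the very end of the fingers, on their centre line; the grasp point (between the pads) lies 19 mm behind it; z points along the fingers, y is the direction in which the jaws open and shut (so a half turn about z gives the same grasp; the last joint's range is limited). The gripper opens to 85 mm and grips with 20 to 120 N. Pads are 22 mm wide; open, the fingers measure 114 mm over their backs; the gripper's body (76 mm by 85 mm) begins 54 mm behind the grasp point. The pads swing forward as they close: fully open they stand 13 mm farther back than shut.
Start: joints at [0.971, 0.313, 0.046, 1.304, 0, 1.431], TCP at [255.197, 515.312, 231.323] pointing down, gripper open.
Joint ranges: [-2.76, 2.76], [-0.86, 1.69], [-1.03, 1.26], [-2.2, 2.34], [-1.47, 1.5], [-3.14, 3.14]. Speed limits (rad/s): [2.57, 2.57, 3.14, 3.14, 3.14, 3.14].

### API

Orientations are given as a unit quaternion [x, y, z, w].
In Python, from plant import robot, cams gives the robot as it stands.
- The arm moves only by the shell command python3 -m inch 'ROWS' [OPENING]. ROWS is JSON, a list that holds one entry, the list of rows, each a list of 4 numbers: the shift along the tool's x, y, z in cm, then the turn about the tool's z in degrees. A call has exactly 8 rows; each row shifts and turns the commanded pose from where the row before left it, along the tool's axes as they then stand; what a row does not reach is not made up. A row lasts 1/12 s, in which the tool goes at most 41.7 mm and 7.16 degrees, less where a joint would pass 70% of its speed; a pose out of reach is approached as far as the arm can. A call with a gripper value outside its range is refused whole. OPENING is the opening, from 0 (shut) to 1 (fully open), set as the call begins (- or left out, the last holds). The fingers move at their own pace and stop on an object; the grip force is fixed at half the most. Time passes only in rows, so rows that do not move let the fingers close, or fill a call up. It gives the time, the measured TCP pose, the force and the opening at its end, in the units of the state.
- robot.read_state(): the state, without advancing time (a new reading comes with each control period).
- cams.camera(name): name is "scene" or "side" or "wrist"; returns the picture (480x640x3 uint8, red, green, blue); there is no depth.
- cams.camera_params(name): a dict with "vfov" (degrees; the focal length in pixels is half the picture's height over the tangent of half this angle, whatever the lens; pixels are square), "cx", "cy" (the principal point, pixels), "position" and "orientation" of the camera in the world; the wrist camera has in their place "mount" (4x4, takes a point from camera to tool coordinates, whose origin is the TCP and whose axes are the flange's). Camera axes: x right, y up, looking along -z (the intrinsics and any distortion apply to the point x, -y, -z); pixel columns grow to the right and rows downward; lengths in mm; the calibration is good to about 2 mm. A picture is of the moment at which its call begins: read the wrist's pose just before it. camera_params takes no time and is no camera call.
- robot.job_done(): hands the job in, once; it reports no verdict.
The state is a dict: "time": time; "joint_positions": joint angles; "qvel": joint speeds; "effort": joint torques, N m; "tcp_pos": TCP position; "tool_rot": TCP orientation; "wrist_force": force on the tool from outside, world axes, zero at the start; "moment": the same for the moment, N m; "width": finger opening in mm.
Only numpy, scipy, OpenCV 4.12 (cv2) and the standard library are available. Lean on these libraries where they do the work, as an engineer would, in place of code of your own. Each camera call takes 0.05 s, during which the arm holds its last target.

## Working session

There is one attempt and no reset: what is moved stays moved. The work goes in short steps, Python scripts to look and compute and a shell command to move; the robot and the scene stay as the last step left them, time stands still between calls to the robot, and variables do not carry over. Pictures are saved under pics/ and viewed, and the job is handed in when it is done.

```bash
ls; mkdir -p pics; python3 - <<'E'
from plant import robot, cams
import cv2
s=robot.read_state(); print(s)
for n in ["scene","side","wrist"]:
    p=cams.camera_params(n); print(n,p)
    cv2.imwrite(f"pics/{n}0.png",cams.camera(n)[:,:,::-1])
E
```

```text
pics
{'time': 0.0, 'joint_positions': array([ 9.71416433e-01,  3.13992232e-01,  4.50085621e-02,  1.30360612e+00,
       -1.26769661e-06,  1.43118874e+00]), 'qvel': array([ 7.16479781e-04,  2.05303159e-04, -7.21449909e-04, -1.82409130e-03,
        3.07269268e-05,  2.64272198e-04]), 'effort': array([-2.52114049e-03, -4.80631399e+01,  2.98531365e+01,  1.95416354e-02,
       -2.95587870e-04, -1.23830213e-05]), 'tcp_pos': array([254.88133909, 514.86568098, 230.42561685]), 'tool_rot': array([ 2.27866582e-01,  9.73691952e-01, -8.36439468e-04, -3.23257270e-04]), 'wrist_force': array([0.06799948, 0.12561241, 0.07424588]), 'moment': array([ 0.01949474,  0.01686081, -0.04223174]), 'width': 85.30280150335821}
scene {'vfov': 51.16466112662622, 'cx': 317.112274714566, 'cy': 234.77634183533957, 'position': array([1197.37835472,  398.11431646,  787.80368355]), 'orientation': array([0.19206397, 0.35996018, 0.80564785, 0.42950161])}
side {'vfov': 45.869712617047476, 'cx': 311.0154568165915, 'cy': 238.64737305597527, 'position': array([ 184.77303289, -980.77783654, 1062.24696917]), 'orientation': array([ 0.38605199, -0.07412501, -0.16662842,  0.90427005])}
wrist {'vfov': 69.23218601005306, 'cx': 313.9932808563308, 'cy': 241.27085144868533, 'mount': array([[-6.02000631e-05,  9.62956681e-01,  2.69656128e-01,
         6.76922150e+01],
       [ 9.99999590e-01, -1.85690680e-04,  8.86358941e-04,
        -8.35832133e-01],
       [ 9.03597894e-04,  2.69656070e-01, -9.62956275e-01,
        -1.41600844e+02],
       [ 0.00000000e+00,  0.00000000e+00,  0.00000000e+00,
         1.00000000e+00]])}
```

View pics/scene0.png

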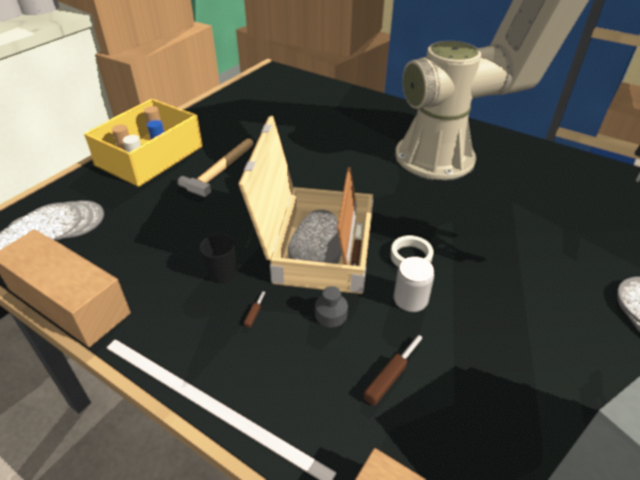

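View pics/side0.png

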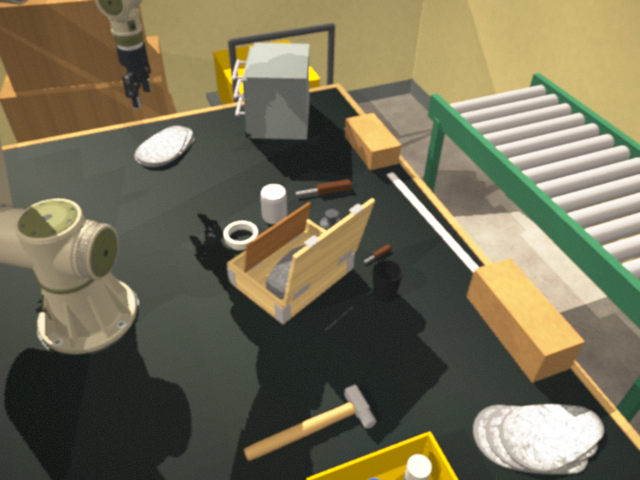

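View pics/wrist0.png

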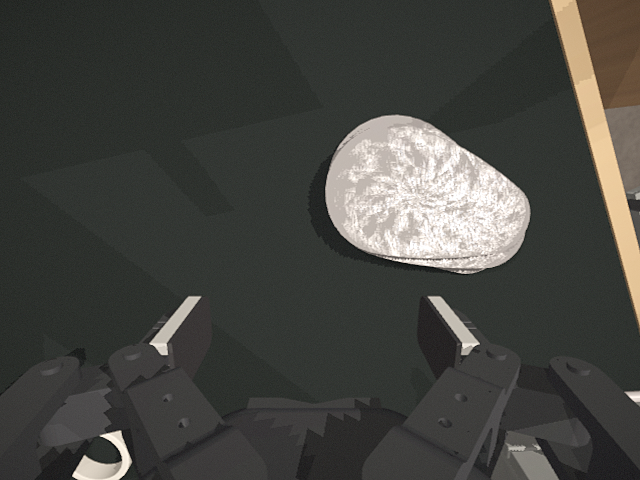

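The scene view shows the case at about (320,240), with its lid leaning toward the hammer and the orange flap at (347,215) upright. The white tin (414,285), tape (412,252), weight (331,307) and cup (218,258) stand around it. The awls on the bench at (255,310) and (392,372) are the small and large look-alikes. The middle one lies in the narrow bay. Next I enlarge the case.

```bash
python3 - <<'E'
import cv2
a=cv2.imread('pics/scene0.png')[110:330,190:450]
cv2.imwrite('pics/scene_c.png',cv2.resize(a,None,fx=3,fy=2.72,interpolation=cv2.INTER_CUBIC)) 
a=cv2.imread('pics/side0.png')[170:330,190:410]
cv2.imwrite('pics/side_c.png',cv2.resize(a,None,fx=3.5,fy=3.5,interpolation=cv2.INTER_CUBIC))
E
```

```text
(no output)
```

View pics/scene_c.png

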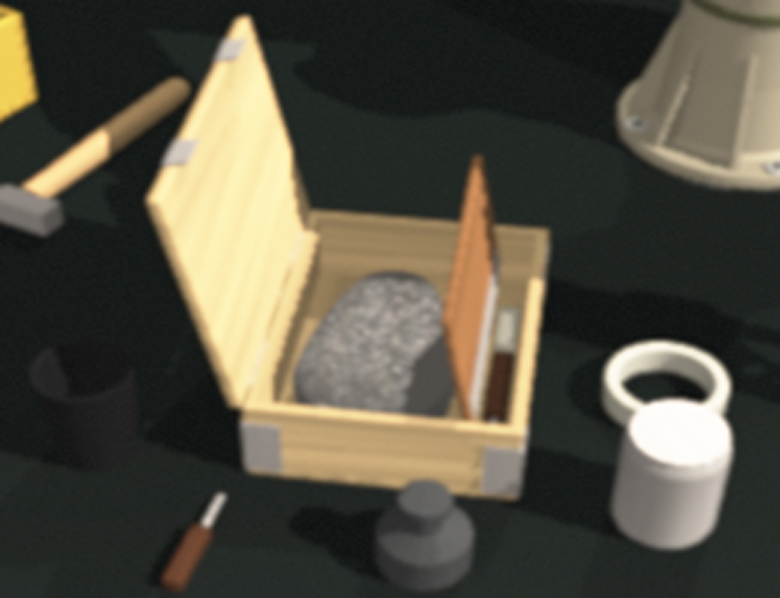

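View pics/side_c.png

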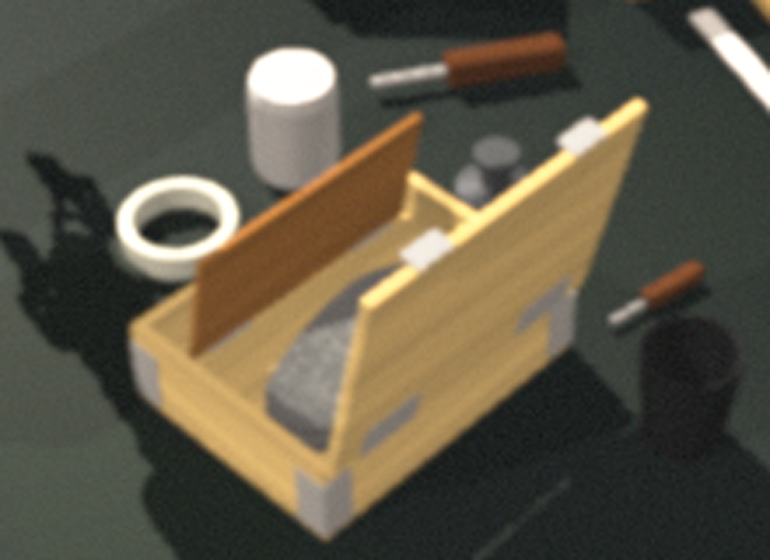

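The enlarged crops show the rim corners, the bottom corners and the edges of the lid and flap. In the narrow bay the brown awl handle is at crop (500,385) and the white chalk beside it at (507,330). I measure the case pose from these corners.

```bash
cat > h.py <<'E'
import numpy as np
from scipy.spatial.transform import Rotation as R
from plant import cams
def ray(n,u,v):
    p=cams.camera_params(n); f=240/np.tan(np.radians(p['vfov']/2))
    d=np.array([(u-p['cx'])/f,-(v-p['cy'])/f,-1]); M=R.from_quat(p['orientation'])
    return p['position'],M.apply(d)
def plane(n,u,v,z):
    o,d=ray(n,u,v); return o+d*(z-o[2])/d[2]
def tri(a,b):
    o1,d1=ray(*a);o2,d2=ray(*b)
    t=np.linalg.lstsq(np.c_[d1,-d2],o2-o1,rcond=None)[0]
    p,q=o1+t[0]*d1,o2+t[1]*d2
    return (p+q)/2,np.linalg.norm(p-q)
sc=lambda u,v:('scene',190+u/3,110+v/(598/220))
si=lambda u,v:('side',190+u/3.5,170+v/3.5)
def case_frame():
    return C,yaw
E
python3 - <<'E'
from h import *
np.set_printoptions(precision=1,suppress=True)
for k,pt,z in [('A+x(near robot)-y rim',sc(550,230),70),('-x -y rim',sc(525,430),70),('-x -y bot',sc(520,497),0),('-x+y bot',sc(247,471),0),
 ('+x-y rim S',si(130,328),70),('+x-y bot S',si(140,392),0),('+x+y bot S',si(325,540),0),('-x+y bot S',si(575,347),0),('-x-y rim S',si(412,172),70),
 ('tin top',sc(680,435),90),('tin top S',si(292,75),90),('tape',sc(667,375),24),('tape S',si(178,215),24),('weight bot',sc(424,555),10),('weight knob',sc(427,497),66),('weight knob S',si(497,153),66),('cup top',sc(83,370),85),('cup S',si(690,345),85)]:
    print(k,plane(*pt,z))
for k,a,b in [('lid edge near +x',sc(243,18),si(362,300)),('lid edge -x',sc(152,200),si(640,102)),('flap +x',sc(478,158),si(200,262)),('flap -x',sc(447,320),si(418,115))]:
    print(k,*tri(a,b))
E
```

```text
A+x(near robot)-y rim [339.9 -17.5  70. ]
-x -y rim [561.4  86.7  70. ]
-x -y bot [563.7  89.2   0. ]
-x+y bot [648.2 -84.9   0. ]
+x-y rim S [340.9 -23.8  70. ]
+x-y bot S [342.2 -20.4   0. ]
+x+y bot S [ 423.  -192.8    0. ]
-x+y bot S [652.  -90.4   0. ]
-x-y rim S [580.5  58.7  70. ]
tin top [527.7 180.9  90. ]
tin top S [525.5 176.2  90. ]
tape [407.6 122.8  24. ]
tape S [413.5 123.9  24. ]
weight bot [655.7  68.6  10. ]
weight knob [649.9  65.9  66. ]
weight knob S [650.4  60.3  66. ]
cup top [ 688.1 -188.9   85. ]
cup S [ 688.1 -187.5   85. ]
lid edge near +x [ 441.2 -228.6  255.7] 0.9526525149480936
lid edge -x [ 665.7 -124.1  255.3] 0.17908940844856747
flap +x [385.5 -61.3 153.4] 2.1019263662819774
flap -x [571.4  27.1 154.4] 3.3223829664410407
```

```bash
cat >> h.py <<'E'
# case frame: yaw of case x axis (world), centre
YAW=np.radians(180+25.2); CEN=np.array([494.3,-53.3])
def tocase(p):
    p=np.asarray(p,float); d=p[:2]-CEN; c,s=np.cos(YAW),np.sin(YAW)
    return np.array([c*d[0]+s*d[1],-s*d[0]+c*d[1],p[2]])
def fromcase(q):
    c,s=np.cos(YAW),np.sin(YAW); return np.array([CEN[0]+c*q[0]-s*q[1],CEN[1]+s*q[0]+c*q[1],q[2]])
def togo(q):
    from plant import robot
    s=robot.read_state(); M=R.from_quat(s['tool_rot'])
    np.set_printoptions(precision=2,suppress=True)
    x=M.apply([1,0,0]); 
    print('t',s['time'],'tcp case',tocase(s['tcp_pos']),'toolx in case deg',np.degrees(np.arctan2(x[1],x[0])-YAW)%360,'F',s['wrist_force'],'w',s['width'])
    print('tool shift cm',M.inv().apply(fromcase(q)-s['tcp_pos'])/10)
E
python3 -m inch '[[[0,0,0,5.5],[0,0,0,5.5],[0,0,0,5.5],[0,0,0,5.5],[0,0,0,5.5],[0,0,0,5.5],[0,0,0,5.5],[0,0,0,0]]]' 0
python3 - <<'E'
from h import *
togo([0,-90,225])
for p in [[527,178,0],[650,63,0],[410,123,0],[688,-188,0],[553.5,-176.4,255],[441.2,-228.6,255.7],[665.7,-124,255],[478.5,-17.1,154],[385.5,-61.3,153],[571,27,154]]: print(tocase(p))
E
```

```text
time: 0.82
tcp_pos: [255.1, 515.1, 230.9]
tool_rot: [0.537, 0.843, -0.0, -0.0]
wrist_force: [0.8, 0.5, 0.1]
width: -0.1
t 0.8167 tcp case [ -25.54 -616.19  230.93] toolx in case deg 269.82300495376444 F [0.81 0.46 0.05] w -0.0990731942992674
tool shift cm [-52.63  -2.39   0.61]
[-128.07 -195.36    0.  ]
[-190.4   -38.94    0.  ]
[   1.21 -195.41    0.  ]
[-117.91  204.35    0.  ]
[ -1.15 136.59 255.  ]
[122.69 136.01 255.7 ]
[-124.98  136.95  255.  ]
[ -1.12 -39.48 154.  ]
[101.85 -39.09 153.  ]
[-103.59  -40.    154.  ]
```

```bash
python3 -m inch '[[[-3,0,0,0],[-3.5,-0.4,0,0],[-3.5,-0.4,0,0],[-3.5,-0.4,0,0],[-3.5,-0.4,0,0],[-3.5,-0.4,0,0],[-3.5,-0.4,0,0],[-3.5,0,0,0]]]'
python3 -m inch '[[[-3.5,0,0,0],[-3.5,0,0,0],[-3.5,0,0,0],[-3.5,0,0,0],[-3.5,0,0,0],[-3,0,0,0],[-2,0,0,0],[0,0,0,0]]]'
python3 - <<'E'
from h import *
togo([0,-90,140])
import cv2
cv2.imwrite("pics/wrist1.png",cams.camera('wrist')[:,:,::-1])
cv2.imwrite("pics/scene1.png",cams.camera('scene')[:,:,::-1])
E
```

```text
time: 1.48
tcp_pos: [349.9, 254.4, 231.3]
tool_rot: [0.535, 0.845, -0.0, -0.0]
wrist_force: [0.9, -0.5, 0.4]
width: 0.0
time: 2.15
tcp_pos: [447.7, 49.4, 231.1]
tool_rot: [0.537, 0.844, -0.0, 0.001]
wrist_force: [0.5, -0.1, -0.1]
width: 0.0
t 2.15 tcp case [  -1.55 -112.79  231.09] toolx in case deg 269.8515848169143 F [ 0.5  -0.07 -0.15] w 0.03402409825749599
tool shift cm [-2.27 -0.15  9.11]
```

View pics/scene1.png

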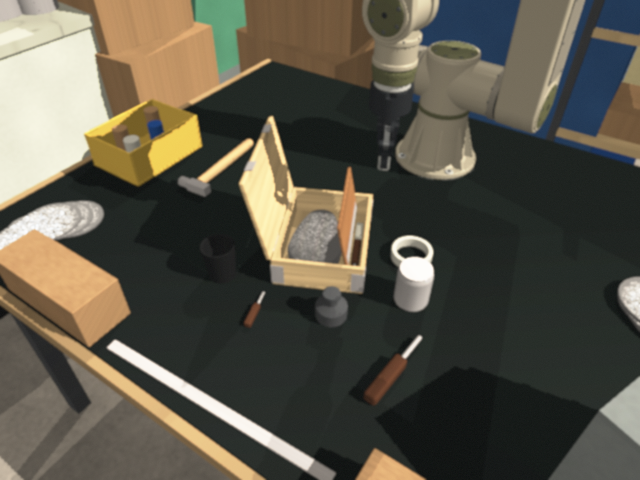

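View pics/wrist1.png

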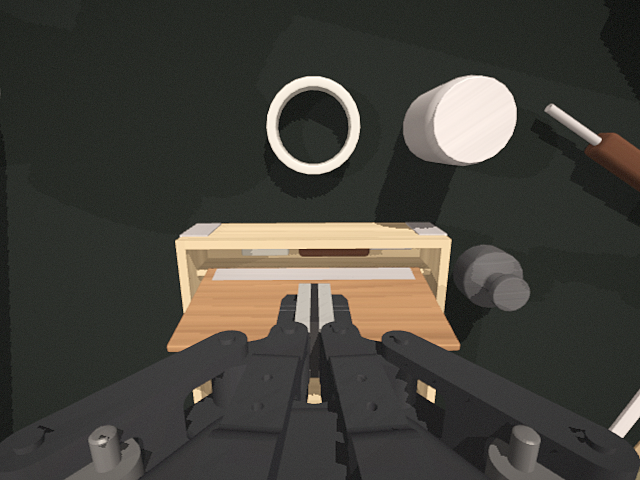

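The wrist view shows the fingers at (315,300), centred in front of the flap, with its jaw line square to the case. The narrow bay behind the flap holds the chalk (265,252) and the awl (335,252). I'll descend behind the flap and push.

```bash
python3 -m inch '[[[0,0,2,0],[0,0,2,0],[0,0,2.5,0],[0,0,2.5,0],[-1,0,0,0],[-1,0,0,0],[-1,0,0,0],[0,0,0,0]]]'
python3 -m inch '[[[-0.8,0,0,0],[-0.8,0,0,0],[-0.8,0,0,0],[-0.8,0,0,0],[-0.8,0,0,0],[-0.8,0,0,0],[0,0,0,0],[0,0,0,0]]]'
python3 - <<'E'
from h import *
togo([0,-30,135])
import cv2
cv2.imwrite("pics/side2.png",cams.camera('side')[150:350,180:430,::-1].repeat(3,0).repeat(3,1))
E
```

```text
time: 2.92
tcp_pos: [461.4, 23.8, 143.2]
tool_rot: [0.537, 0.844, 0.001, 0.002]
wrist_force: [-0.5, 0.5, 0.3]
width: -0.0
time: 3.58
tcp_pos: [479.4, -18.7, 141.2]
tool_rot: [0.537, 0.844, -0.0, -0.0]
wrist_force: [-0.4, 0.0, 0.2]
width: 0.1
t 3.5833 tcp case [ -1.25 -37.68 141.21] toolx in case deg 269.89733802009556 F [-0.4   0.04  0.23] w 0.14742633322301535
tool shift cm [-0.77 -0.12  0.62]
```

View pics/side2.png

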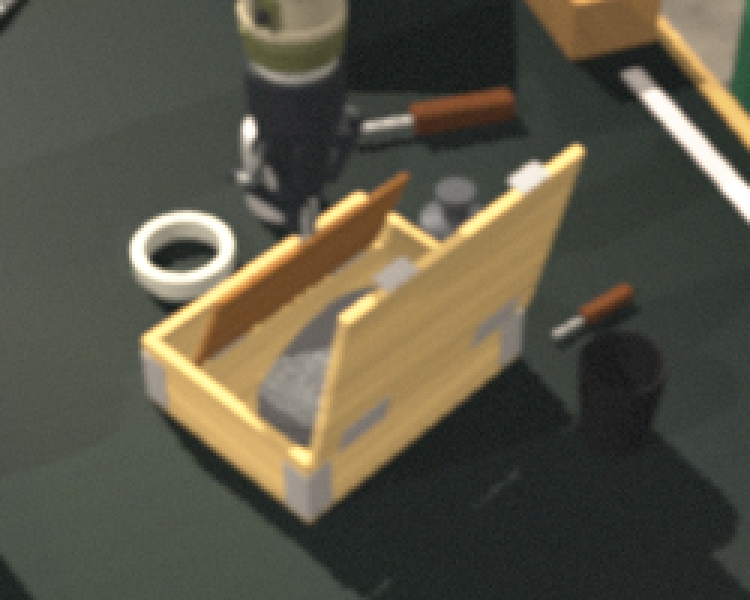

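The flap is already turning (tilted inward, finger behind it). I continue along the arc.

```bash
python3 -m inch '[[[-0.8,0,0.8,0],[-0.8,0,0.8,0],[-0.7,0,0.55,0],[-0.7,0,0.55,0],[-0.7,0,0.55,0],[-0.5,0,0.7,0],[-0.5,0,0.7,0],[-0.5,0,0.7,0]]]'
python3 -m inch '[[[-0.3,0,0.9,0],[-0.3,0,0.9,0],[-0.3,0,0.9,0],[0,0,0.4,0],[0,0,0.4,0],[0,0,0.2,0],[0,0,0,0],[0,0,0,0]]]'
python3 - <<'E'
from h import *
togo([0,24,51])
import cv2
cv2.imwrite("pics/side3.png",cams.camera('side')[150:350,180:430,::-1].repeat(3,0).repeat(3,1))
cv2.imwrite("pics/scene3.png",cams.camera('scene')[110:310,190:440,::-1].repeat(3,0).repeat(3,1))
E
```

```text
time: 4.3
tcp_pos: [501.3, -65.6, 86.9]
tool_rot: [0.536, 0.844, 0.0, -0.0]
wrist_force: [-0.0, 0.9, 0.7]
width: -0.2
time: 4.97
tcp_pos: [504.7, -73.3, 52.4]
tool_rot: [0.536, 0.844, -0.0, 0.0]
wrist_force: [-5.0, 0.5, 14.4]
width: -0.1
t 4.9667 tcp case [-0.93 22.52 52.36] toolx in case deg 269.9705455205093 F [-5.02  0.53 14.36] w -0.1290423184625448
tool shift cm [-0.15 -0.09  0.14]
```

View pics/side3.png

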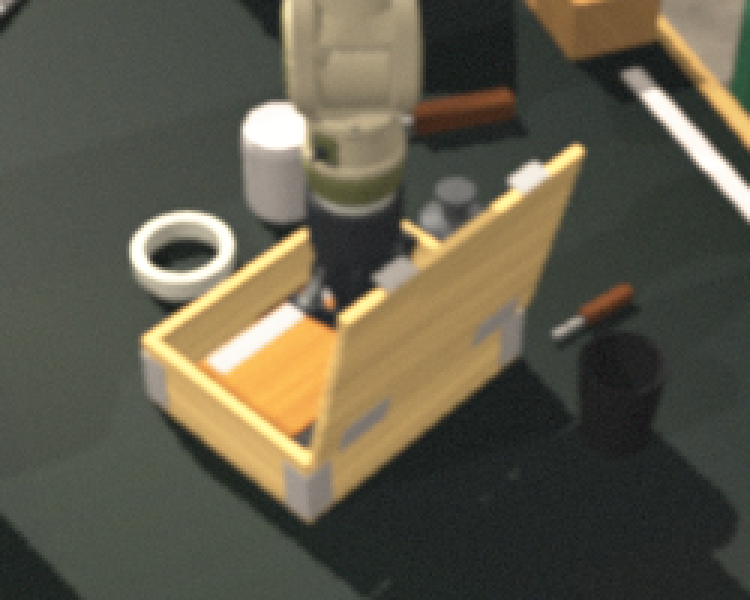

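View pics/scene3.png

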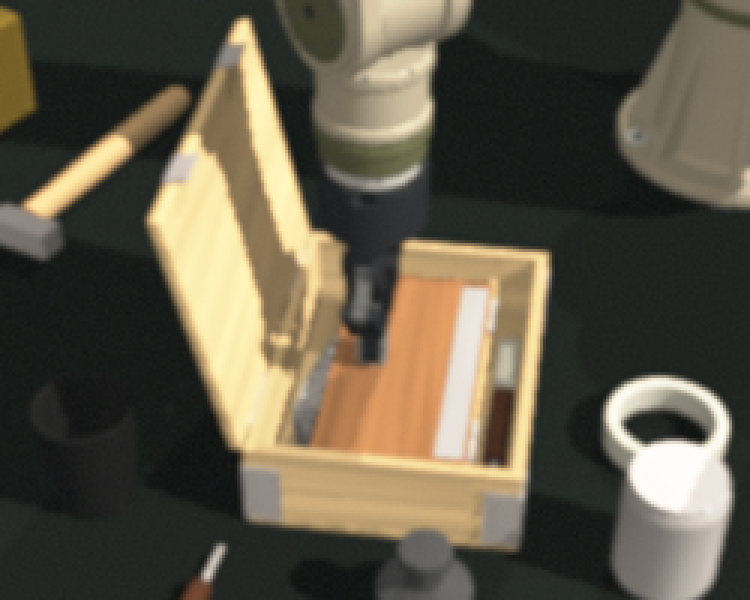

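The flap lies flat: TCP z is 52.4 mm against its expected upper face at 52.5, with 14 N on the stop. The narrow bay is undisturbed. I go up and over the lid.

```bash
python3 -m inch '[[[0,0,-1.5,0],[0.5,0,-3,0],[0.5,0,-3.5,0],[0.5,0,-3.5,0],[0,0,-3.5,0],[0,0,-3.5,0],[0,0,-3.5,0],[0,0,-3,0]]]'
python3 - <<'E'
from h import *
togo([0,185,290])
E
```

```text
time: 5.73
tcp_pos: [498.7, -59.4, 303.4]
tool_rot: [0.536, 0.844, 0.0, 0.001]
wrist_force: [0.8, 0.2, -0.2]
width: 0.0
t 5.7333 tcp case [ -1.35   7.35 303.44] toolx in case deg 269.9884479864804 F [ 0.76  0.18 -0.16] w 0.012330461680793327
tool shift cm [-17.76  -0.13   1.37]
```

```bash
python3 -m inch '[[[-2,0,0,0],[-3,0,0,0],[-3,0,0,0],[-3,0,0,0],[-3,0,0,0],[-2.5,0,0,0],[-1.5,0,0,0],[0,0,0,0]]]'
python3 - <<'E'
from h import *
togo([0,185,235])
import cv2
cv2.imwrite("pics/side4.png",cams.camera('side')[:,:,::-1])
E
```

```text
time: 6.4
tcp_pos: [576.1, -225.4, 299.3]
tool_rot: [0.537, 0.843, -0.0, -0.0]
wrist_force: [0.2, 0.2, 0.3]
width: 0.1
t 6.4 tcp case [ -0.73 190.51 299.31] toolx in case deg 269.80964523293846 F [0.19 0.22 0.28] w 0.09801059835162165
tool shift cm [ 0.55 -0.07  6.43]
```

View pics/side4.png

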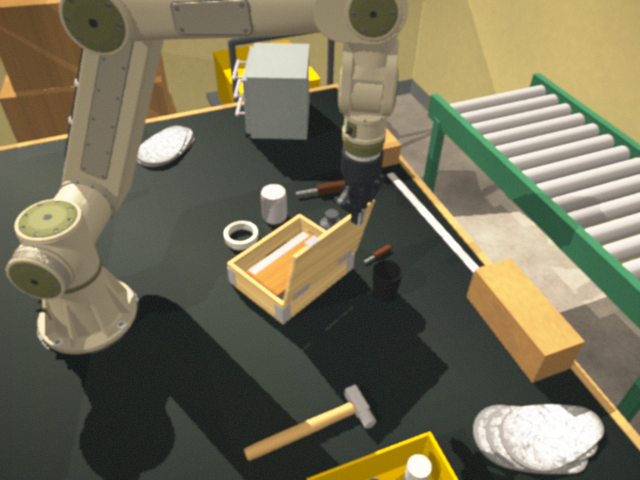

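```bash
python3 -m inch '[[[0,0,2,0],[0,0,2.5,0],[0,0,2.4,0],[0.8,0,0,0],[0.8,0,0,0],[0.8,0,0,0],[0.8,0,0,0],[0,0,0,0]]]'
python3 - <<'E'
from h import *
togo([0,149,230])
E
```

```text
time: 7.12
tcp_pos: [561.6, -191.9, 234.1]
tool_rot: [0.535, 0.845, 0.0, 0.001]
wrist_force: [-0.3, 0.3, 0.5]
width: 0.4
t 7.1167 tcp case [ -1.9  154.04 234.11] toolx in case deg 270.06033033266294 F [-0.28  0.25  0.49] w 0.3586144454806934
tool shift cm [ 0.5  -0.19  0.41]
```

```bash
python3 -m inch '[[[0.8,0,0,0],[1,0,0,0],[1.2,0,0,0],[1.2,0,0,0],[1.3,0,0,0],[1.3,0,0.2,0],[1.2,0,0.2,0],[0.5,0,0.1,0]]]'
python3 - <<'E'
from h import *
togo([0,55,228])
import cv2
cv2.imwrite("pics/side5.png",cams.camera('side')[130:330,180:430,::-1].repeat(3,0).repeat(3,1))
E
```

```text
time: 7.78
tcp_pos: [524.3, -114.6, 226.7]
tool_rot: [0.536, 0.845, 0.0, -0.0]
wrist_force: [1.4, -1.4, 2.3]
width: -0.1
t 7.7833 tcp case [ -1.1   68.23 226.69] toolx in case deg 270.0377902888006 F [ 1.38 -1.45  2.31] w -0.13985505687208977
tool shift cm [ 1.32 -0.11 -0.13]
```

View pics/side5.png

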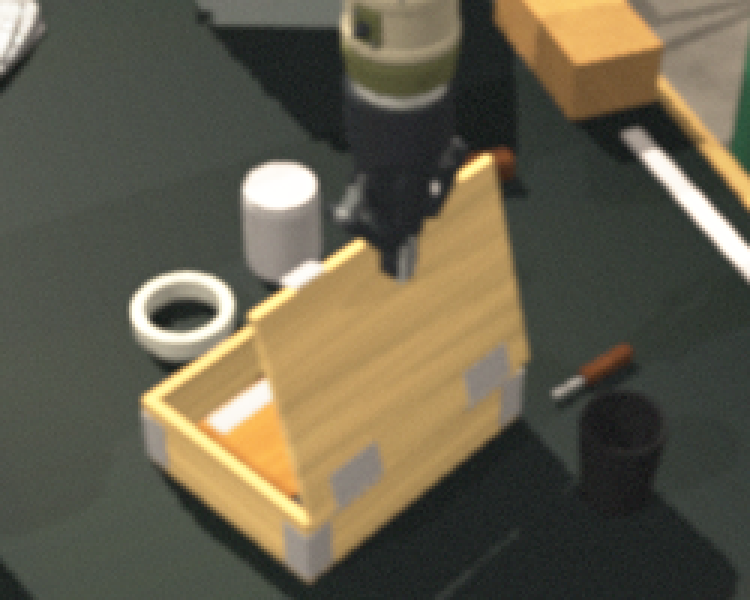

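The lid has turned past upright with the finger flat on its outer face. I continue down the arc.

```bash
python3 -m inch '[[[1.3,0,0.2,0],[1.4,0,0.4,0],[1.4,0,0.5,0],[1.2,0,0.6,0],[1.1,0,0.7,0],[1.0,0,0.8,0],[0.9,0,0.9,0],[0.8,0,1.0,0]]]'
python3 - <<'E'
from h import *
togo([0,-25,171])
E
```

```text
time: 8.5
tcp_pos: [486.0, -33.3, 175.3]
tool_rot: [0.536, 0.844, 0.0, -0.0]
wrist_force: [0.1, -1.1, 1.6]
width: -0.1
t 8.5 tcp case [ -1.   -21.63 175.31] toolx in case deg 269.9584713113008 F [ 0.08 -1.12  1.6 ] w -0.09429506487483945
tool shift cm [ 0.34 -0.1   0.43]
```

```bash
python3 -m inch '[[[0.8,0,1.0,0],[0.7,0,1.1,0],[0.6,0,1.2,0],[0.5,0,1.3,0],[0.4,0,1.3,0],[0.3,0,1.2,0],[0.2,0,0.9,0],[0.1,0,0.6,0]]]'
python3 - <<'E'
from h import *
togo([0,-60,79])
E
python3 -m inch '[[[0,0,0.3,0],[0,0,0.3,0],[0,0,0.2,0],[0,0,0.2,0],[0,0,0.1,0],[0,0,0,0],[0,0,0,0],[0,0,0,0]]]'
python3 - <<'E'
from h import *
togo([0,-60,79])
E
```

```text
time: 9.17
tcp_pos: [470.3, -1.0, 88.5]
tool_rot: [0.536, 0.844, -0.0, -0.001]
wrist_force: [-0.6, 0.1, 1.5]
width: 0.1
t 9.1667 tcp case [ -0.54 -57.5   88.51] toolx in case deg 269.9709746959534 F [-0.59  0.1   1.46] w 0.1137835589781271
tool shift cm [ 0.25 -0.05  0.95]
time: 9.83
tcp_pos: [471.7, -1.9, 79.5]
tool_rot: [0.536, 0.844, 0.0, 0.0]
wrist_force: [-2.0, 0.4, 6.3]
width: -0.0
t 9.8333 tcp case [ -1.48 -56.11  79.48] toolx in case deg 269.9442662009967 F [-2.04  0.44  6.27] w -0.03546245739540697
tool shift cm [ 0.39 -0.15  0.05]
```

```bash
python3 -m inch '[[[0,0,0.1,0],[0,0,0.1,0],[0,0,0,0],[0,0,0,0],[0,0,0,0],[0,0,0,0],[0,0,0,0],[0,0,0,0]]]'
python3 -m inch '[[[0,0,-0.5,0],[0,0,-1.5,0],[0,0,-3,0],[0,0,-3,0],[0,0,-3,0],[0,0,-3,0],[0,0,-1,0],[0,0,0,0]]]'
python3 -m inch '[[[2,0,0,0],[3,0,0,0],[3,0,0,0],[3,0,0,0],[3,0,0,0],[2,0,0,0],[1,0,0,0],[0,0,0,0]]]'
python3 - <<'E'
from h import *
togo([0,-60,79])
import cv2
s=cams.camera('side')[:,:,::-1]; cv2.imwrite("pics/side6.png",s)
cv2.imwrite("pics/side6c.png",s[150:350,180:430].repeat(3,0).repeat(3,1))
s=cams.camera('scene')[:,:,::-1]; cv2.imwrite("pics/scene6.png",s[110:330,190:450].repeat(3,0).repeat(3,1)[:600])
E
```

```text
time: 10.5
tcp_pos: [471.9, -1.9, 79.3]
tool_rot: [0.536, 0.844, 0.0, 0.001]
wrist_force: [-7.9, 1.9, 21.9]
width: 0.3
time: 11.17
tcp_pos: [473.7, -2.3, 229.8]
tool_rot: [0.536, 0.844, 0.001, 0.003]
wrist_force: [-0.7, 0.1, -1.6]
width: -0.2
time: 11.83
tcp_pos: [397.8, 153.2, 225.5]
tool_rot: [0.535, 0.845, -0.001, -0.001]
wrist_force: [0.2, -0.2, 0.4]
width: -0.1
t 11.8333 tcp case [  -0.64 -227.91  225.45] toolx in case deg 270.12173734885585 F [ 0.22 -0.25  0.42] w -0.12705076654930023
tool shift cm [-16.8   -0.07  14.63]
```

View pics/side6c.png

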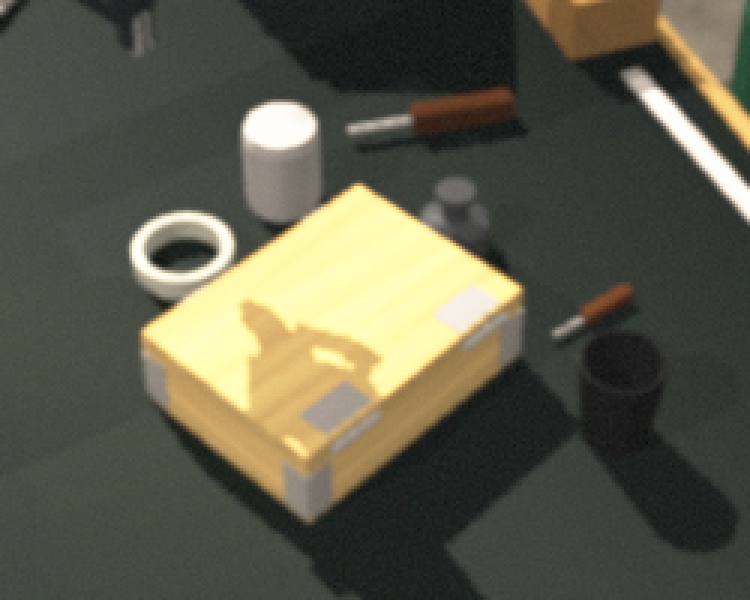

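View pics/scene6.png

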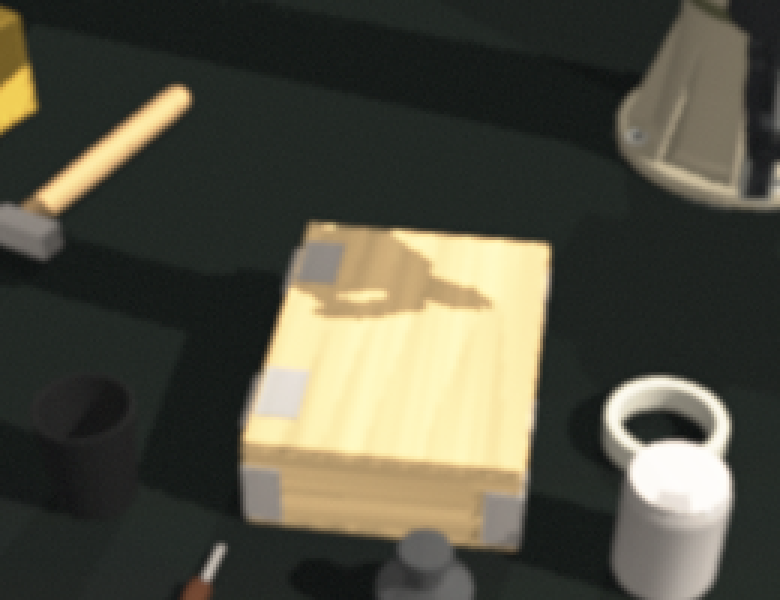

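The lid is shut flush on the rim, the arm is clear, and the tin, tape, weight, cup and hammer stand where they did. I hand the job in.

```bash
python3 -c "
from plant import robot
print(robot.job_done())"
```

```text
the job is handed in; nothing more can be done
None
```

The flap is folded flat over the templates and the lid is shut over it. I used only the closed fingertips and handed the job in at about 12 s of the 50 s allowed.

- **Flap:** the fingertip stopped at z = 52.4 mm with about 14 N on the stop. The stated upper face when flat is 52.5 mm. The pictures taken then showed it flat, with the chalk and awl still lying in their bay.
- **Lid:** it was pushed shut at roughly 1 rad/s, estimated from the row sizes. The fingertip ended at 79.3 mm under 22 N, against the stated 79.5 mm.
- **Everything else:** the last side and scene pictures show the lid flush on the rim and the arm clear of it. By eye, the tin, weight, tape, cup and hammer have not moved.

No check failed or disagreed. With the lid shut, the awl, the chalk and the flap could not be seen again, and I did not measure the joint angles directly.

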